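# Unpile a stripped phone and cover its screws

### The job

A stripped phone is piled up on the service mat: casing, battery, main board and, on top, an empty screw cup turned mouth-down. Take the pile apart: cap the cup that holds the screws with the empty cup, still mouth-down, rim on rim, so that it sits level; lay the main board in the board jig between its end blocks, the battery in the steel tray between its end lips, and the casing on the black rubber pad, each flat, same side up, centred and lengthwise. Do not tip the cup of screws over, and leave the bottle and the screwdriver where they are.

Things in the scene. Friction and masses are not known exactly. Their poses are not given: they have to be found in the camera images.
- cover_cup: Empty aluminium screw cup, mouth-down on top of the pile, 25 mm high: a round body 30 mm across (the plain upper 22 mm, closed flat top) with a flat flange 42 mm across and 3 mm thick at its mouth, now the bottom (hole 24 mm, so the rim face is 9 mm wide). Loose, about 40 g. Origin: centre of the rim plane, on its underside; z up as it stands now.
- board: Main-board module of the phone, second in the pile: dark green board 70 x 42 mm, 7 mm thick with square sides, a 54 x 36 mm bright steel shield 2 mm high on its top (9 mm in all; the cup stands on the shield). Loose, about 40 g. Origin: centre of its underside; x along its 70 mm length, z up.
- battery: Phone battery, third in the pile: black block 100 x 50 x 9 mm with a white paper face. Loose, about 80 g. Origin: centre of its underside; x along its 100 mm length, z up.
- shell: Phone casing, at the bottom of the pile, lying on the mat: grey solid block 136 x 62 x 12 mm, dark inside face up. Loose, about 120 g. Origin: centre of its underside; x along its 136 mm length, z up. In the pile all parts lie lengthwise within 0.1 rad of it and within 8 mm of centred on it.
- screw_cup: Aluminium cup of the same shape standing mouth-up on the mat, with small screws inside: 25 mm high, body 30 mm across, flange 42 mm across at the top (hole 24 mm). Loose, about 80 g. Origin: centre of its underside, so its rim face is 25 mm above; z up.
- board_jig: Place of the main board: white plate 110 x 66 mm, 3 mm thick, fixed on the mat, with an aluminium block 10 mm wide and 14 mm high across each short end; 90 mm clear between the blocks, long sides open. Origin: centre of its underside, so the board rests 3 mm above; x along its 110 mm length, z up.
- battery_tray: Place of the battery: bare steel tray 126 x 74 mm, floor 3 mm thick, fixed on the mat, with a thin upturned lip 10 mm high at each short end; 120 mm clear between the lips, long sides open. Origin: centre of its underside, so the battery rests 3 mm above; x along its 126 mm length, z up.
- shell_pad: Place of the casing: flat black rubber pad 160 x 86 mm, 3 mm thick, no edges, fixed on the mat. Origin: centre of its underside, so the casing rests 3 mm above; x along its 160 mm length, z up.
- bottle: Bystander: clear plastic cleaner bottle with a white cap, 52 mm across, 130 mm tall, standing near the mat's right edge. Origin: centre of its underside. The mat is 3 mm thick, its top at z = 0.003.
- screwdriver: Bystander: screwdriver 160 mm long with a blue handle, lying on the far side of the mat. Origin: on its underside near the middle; x along its length.
Things that resemble listed ones, but are neither listed nor needed, are in the scene too. Leave any pink or red look-alike of the shell alone.

How it is judged:
At the end, for the whole second after the job is handed in: Empty cup mouth-down, level, rim on rim on the upright cup of screws (centres within 8 mm); board flat in jig, battery flat in tray, casing flat on pad, each within 12 mm lengthwise, 13 mm across (casing 13 both), same side up, lengthwise within 0.17 rad either way round; all at rest (horizontal distance between cover_cup and screw_cup below 0.008 m and z of cover_cup in the frame of screw_cup between 0.022 and 0.028 m and angle between each of cover_cup, screw_cup's own z axis and vertical below 0.08 rad and height (world z) of screw_cup below 0.006 m and x of board in the frame of board_jig between -0.012 and 0.012 m and y of board in the frame of board_jig between -0.013 and 0.013 m and z of board in the frame of board_jig between 0.0005 and 0.006 m and angle between the x axis of board and the x axis of board_jig, either way round below 0.17 rad and angle between each of board, battery, shell's own z axis and vertical below 0.06 rad and x of battery in the frame of battery_tray between -0.012 and 0.012 m and y of battery in the frame of battery_tray between -0.013 and 0.013 m and z of battery in the frame of battery_tray between 0.0005 and 0.006 m and angle between the x axis of battery and the x axis of battery_tray, either way round below 0.17 rad and x of shell in the frame of shell_pad between -0.013 and 0.013 m and y of shell in the frame of shell_pad between -0.013 and 0.013 m and z of shell in the frame of shell_pad between 0.0005 and 0.006 m and angle between the x axis of shell and the x axis of shell_pad, either way round below 0.17 rad and linear speed of each of cover_cup, board, battery, shell, screw_cup below 0.02 m/s); the robot touches nothing.
It fails at once if the cup of screws is tipped over (angle between screw_cup's own z axis and vertical above 0.5 rad).
It fails at once if the bottle is moved more than 30 mm (distance of bottle from where it was at the start of the episode above 0.03 m).
It fails at once if the screwdriver is moved more than 30 mm (distance of screwdriver from where it was at the start of the episode above 0.03 m).
It also fails if it takes over 112 s, if anything falls off the work surface, if the arm or the gripper's body presses on something with over 40 N, if the wrist force passes 120 N, or if a joint passes its speed limit or range.

### The arm

A 6-joint arm with a two-finger parallel gripper is mounted at the origin on the work surface. World frame = base frame: x ahead of the robot, y to its left, z up, the work surface at z = 0. Lengths are in m, angles in rad, forces in N, time in s.
With the tool pointing down it reaches from about 0.35 to 0.975 m from the base axis. Payload 7.1 kg.
Tool frame: the origin (TCP) lies at the very end of the fingers, on their centre line; the grasp point (between the pads) lies 19 mm behind it; z points along the fingers, y is the line along which they close (so a half turn about z gives the same grasp; the last joint's range is limited). The gripper opens to 88 mm and grips with 3 to 60 N. Pads are 20 mm wide; open, the fingers measure 115 mm over their backs; the gripper's body (75 mm by 178 mm) begins 61 mm behind the grasp point.
Start: joints at [1.263, 0.423, 1.63, -0, 1.089, -0.019], TCP at [0.178, 0.599, 0.223] pointing down, gripper open.
Joint ranges: [-3, 3], [-0.9, 2.11], [0.09, 2.58], [-1.31, 4.45], [0.11, 2.69], [-2.54, 2.54]. Speed limits (rad/s): [2.39, 2.39, 3.01, 3.14, 3.14, 3.14].

### API

Orientations are given as a unit quaternion [x, y, z, w].
In Python, from cell import bot, cams gives the robot as it stands. The module is installed in compiled form; this text tells all that it offers. Calls block until the motion is done:
- bot.movep(position, orientation): joint-space move of the TCP to a pose.
- bot.move_straight(position, ori=None, velocity=0.15): straight line of the TCP; ori=None keeps the orientation; velocity is the mean speed in m/s.
- bot.movej(angles): joint-space move.
- bot.gripper_open() and bot.grab(f_grip=None): open the fingers fully, or close them until they stop; f_grip is the grip in N (None keeps the last).
- bot.dwell(seconds).
- bot.inverse_kinematics(position, orientation): joint angles nearest the present ones, or None.
- cams.camera(name): name is "scene" or "side" or "wrist"; returns the picture (420x560x3 uint8, blue, green, red); there is no depth.
- cams.camera_model(name): a dict with "fx", "fy", "cx", "cy" (pixels), "rvec" (rotation vector, rad) and "tvec" (3), from world to camera coordinates, as OpenCV has them. Camera axes: x right, y down, z forward; pixel columns grow to the right and rows downward; lengths in m; the calibration is good to about 2 mm. A picture is of the moment at which its call begins: read the wrist's pose just before it. camera_model takes no time and is no camera call; for the wrist camera it gives the pose at the moment of the call.
A pose or a line that the arm cannot do raises bot.IKError and nothing moves.
- bot.sign_off(): hands the job in; it is judged then, once.
Readings, each from a call of its own:
- bot.read_clock(): time.
- bot.read_qpos(): joint angles.
- bot.read_joint_velocities(): joint speeds.
- bot.read_tau(): joint torques, N m.
- bot.read_tcp_pos(): TCP position.
- bot.read_ee_rot(): TCP orientation.
- bot.read_ft_force(): force on the tool from outside, world axes, zero at the start.
- bot.read_torque(): the same for the moment, N m.
- bot.read_grip_width(): finger opening in m.
- bot.read_gripper_force(): force on a finger pad.
Only numpy, scipy, OpenCV 4.12 (cv2) and the standard library are available. Lean on these libraries where they do the work, as an engineer would, in place of code of your own. Each camera call takes 0.05 s, during which the arm holds its last target. There are 200 camera calls.

## Working session

There is one attempt and no reset: what is moved stays moved. The work goes in short steps, each a Python script; the robot and the scene stay as the last script left them, time stands still between calls to the robot, and variables do not carry over. Pictures are saved under pics/ and viewed, at most 14 in all, crops included, and the job is handed in when it is done.

```bash
mkdir -p pics; python3 - <<'E'
from cell import bot,cams
import cv2
for n in ("scene","side","wrist"):
    im=cams.camera(n); cv2.imwrite(f"pics/{n}0.png",im)
    print(n,cams.camera_model(n))
a=cv2.imread("pics/scene0.png")
cv2.imwrite("pics/s0.png",cv2.resize(a,(800,600),interpolation=cv2.INTER_CUBIC))
print(bot.read_clock(),bot.read_tcp_pos(),bot.read_ee_rot(),bot.read_grip_width())
E
```

```text
scene {'fx': 413.53452495051863, 'fy': 413.53452495051863, 'cx': 273.0056619318743, 'cy': 208.2161418118162, 'rvec': array([ 2.13994903,  0.92658408, -0.40862657]), 'tvec': array([-0.25555289, -0.24994898,  1.31214372])}
side {'fx': 466.4752016210051, 'fy': 466.4752016210051, 'cx': 275.6011325303538, 'cy': 209.56111110800768, 'rvec': array([ 2.22096946, -0.7621548 ,  0.33536378]), 'tvec': array([-0.45593936,  0.19050028,  0.99939541])}
wrist {'fx': 365.6537217840475, 'fy': 365.6537217840475, 'cx': 278.2440636749135, 'cy': 209.44186473552665, 'rvec': array([-2.34696666, -1.75085076, -0.22116748]), 'tvec': array([-0.62296168, -0.03023109,  0.39005188])}
0.15 [0.17787577 0.59872697 0.22209591] [ 1.43909610e-01  9.89590672e-01 -5.62245820e-04 -9.51919505e-05] 0.08742921585110895
```

View pics/s0.png

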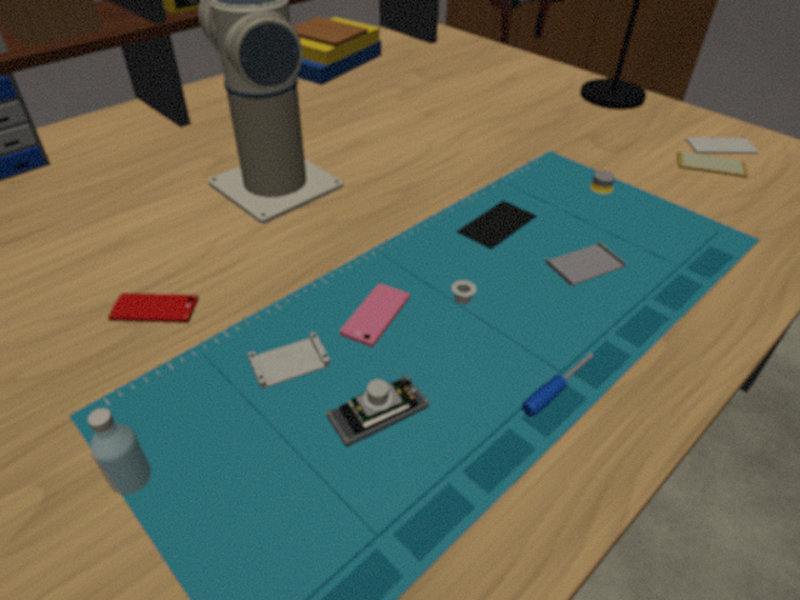

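View pics/side0.png

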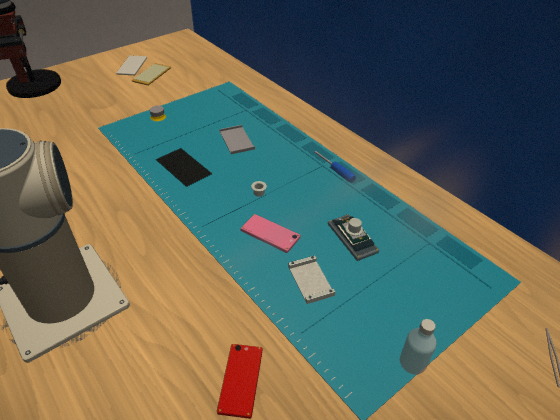

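```bash
cat > h.py <<'E'
import numpy as np,cv2
from scipy.spatial.transform import Rotation as R
def K(m): return np.array([[m['fx'],0,m['cx']],[0,m['fy'],m['cy']],[0,0,1]])
def proj(m,p): return cv2.projectPoints(np.float64(p).reshape(-1,1,3),m['rvec'],m['tvec'],K(m),None)[0][:,0]
def plane(m,uv,z):
    "pixels to world points on height z"
    Rm=cv2.Rodrigues(m['rvec'])[0]; c=-Rm.T@m['tvec']
    d=np.c_[np.float64(uv).reshape(-1,2),np.ones(np.size(uv)//2)]@np.linalg.inv(K(m)).T@Rm
    return c+d*((z-c[2])/d[:,2])[:,None]
def down(a):
    "tool down, closing line (tool y) along world angle a mod pi"
    y=np.array([np.cos(a),np.sin(a),0]); z=np.array([0,0,-1.]); x=np.cross(y,z)
    return R.from_matrix(np.c_[x,y,z]).as_quat()
E
python3 - <<'E'
from h import *
from cell import cams,bot
s=cams.camera_model('scene');d=cams.camera_model('side')
P=[[0,0,0],[.178,.599,.223],[.5,0,0],[.5,.5,0],[.5,-.5,0]]
print(proj(s,P)*800/560,proj(d,P))
q=np.array([[378,408],[289,360],[586,263],[497,224],[463,291],[601,181],[120,480]])*.7
print(plane(s,q,.01).round(3))
print(plane(d,[[354,236],[311,279],[237,139],[184,167],[259,187],[157,114],[417,360]],.01).round(3))
a=cv2.imread('pics/scene0.png');b=cv2.imread('pics/side0.png')
def c(im,x,y,w,h,k): return cv2.resize(im[y:y+h,x:x+w],(w*k,h*k),interpolation=cv2.INTER_CUBIC)
t=np.vstack([np.hstack([c(a,165,225,140,90,3)[:, :400],c(a,310,130,134,90,3)[:,:400]]),np.hstack([c(b,280,205,134,110,3)[:,:400],c(b,150,100,134,110,3)[:,:400]])])
cv2.imwrite('pics/crop1.png',t)
E
```

```text
[[274.95106711 184.91764456]
 [520.2904791   39.5314214 ]
 [439.66410904 293.52786703]
 [595.13354746 191.49741008]
 [181.79929356 462.75768623]] [[ 62.78806167 298.47852512]
 [ 24.75172159  73.50975125]
 [252.06258238 202.41121055]
 [161.58938194 120.33631087]
 [397.84676003 334.66276898]]
[[ 0.617 -0.254  0.01 ]
 [ 0.456 -0.292  0.01 ]
 [ 0.633  0.252  0.01 ]
 [ 0.441  0.231  0.01 ]
 [ 0.531  0.026  0.01 ]
 [ 0.492  0.532  0.01 ]
 [ 0.477 -0.571  0.01 ]]
[[ 0.617 -0.257  0.01 ]
 [ 0.449 -0.292  0.01 ]
 [ 0.626  0.251  0.01 ]
 [ 0.429  0.229  0.01 ]
 [ 0.545  0.029  0.01 ]
 [ 0.5    0.528  0.01 ]
 [ 0.481 -0.562  0.01 ]]
```

View pics/crop1.png

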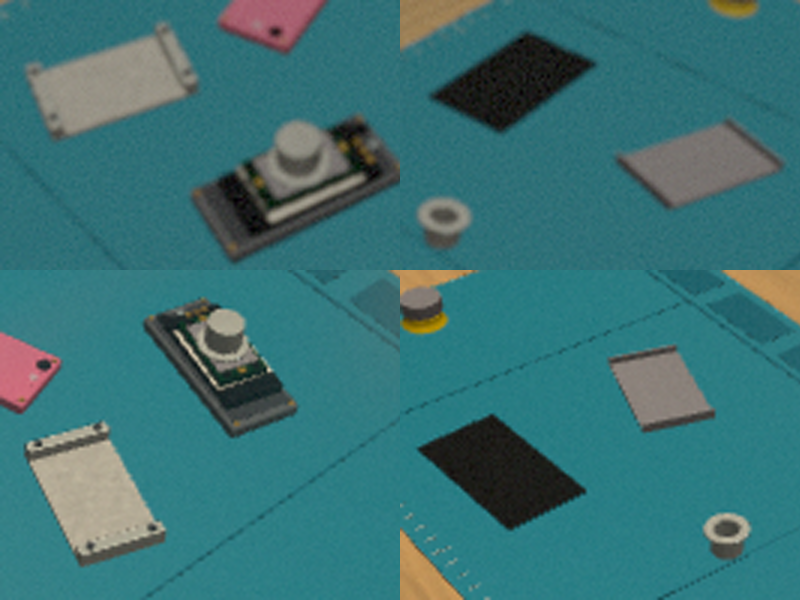

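View pics/wrist0.png

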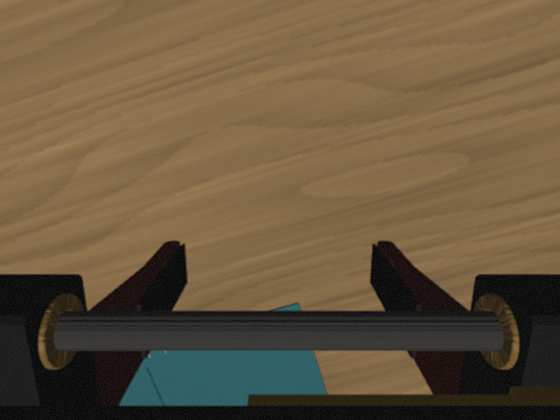

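The pile is at scene (378,408), with the jig at (289,360), tray at (586,263), pad at (497,224) and screw cup at (463,291). All of these are in 800-px scale. There are two loose cups. The one at (463,291) is plain aluminium, mouth-up and holding screws, so it fits. The one at (601,181) has a yellow flange and is mouth-down, so it is the decoy. The pink (376,313) and red (153,307) phones are also decoys. The wrist view shows only bare table and the mat's edge.

```bash
cat >> h.py <<'E'
from cell import bot,cams
def look(name,p,a):
    "TCP to p, tool down with angle a; picture + model saved"
    bot.movep(list(p),list(down(a)))
    m=cams.camera_model('wrist'); im=cams.camera('wrist')
    cv2.imwrite(f'pics/{name}.png',im); np.savez(f'pics/{name}.npz',**m); return m,im
E
python3 - <<'E'
from h import *
m=cams.camera_model('wrist'); T=R.from_quat(bot.read_ee_rot()).as_matrix(); Rm=cv2.Rodrigues(m['rvec'])[0]
print('cam in tool',T.T@(-Rm.T@m['tvec']-bot.read_tcp_pos()),'axes in tool',(T.T@Rm.T).round(3).tolist())
q0=bot.read_qpos();print(q0)
for p,a in [((.53,.17,.35),0),((.53,.17,.35),1.57),((.53,.17,.35),-1.57),((.53,-.27,.35),1.57),((.53,-.27,.35),0)]:
    print(p,a,bot.inverse_kinematics(list(p),list(down(a))))
E
```

```text
cam in tool [ 0.0686552  -0.00088907 -0.1615493 ] axes in tool [[-0.0, -0.968, -0.252], [1.0, -0.0, -0.001], [0.001, -0.252, 0.968]]
[ 1.26295538e+00  4.23668946e-01  1.63046885e+00  5.51761533e-06
  1.08859535e+00 -1.90214158e-02]
(0.53, 0.17, 0.35) 0 [ 2.89005849e-01  1.97036733e-01  1.64584327e+00 -4.44089210e-16
  1.29871265e+00  2.89005849e-01]
(0.53, 0.17, 0.35) 1.57 [ 2.89005849e-01  1.97036733e-01  1.64584327e+00 -4.44089210e-16
  1.29871265e+00 -1.28099415e+00]
(0.53, 0.17, 0.35) -1.57 [ 2.89005849e-01  1.97036733e-01  1.64584327e+00 -4.44089210e-16
  1.29871265e+00  1.85900585e+00]
(0.53, -0.27, 0.35) 1.57 [-4.91173958e-01  2.60153762e-01  1.56475370e+00 -4.44089210e-16
  1.31668519e+00 -2.06117396e+00]
(0.53, -0.27, 0.35) 0 [-4.91173958e-01  2.60153762e-01  1.56475370e+00 -4.44089210e-16
  1.31668519e+00 -4.91173958e-01]
```

```bash
python3 - <<'E'
from h import *
look('w1',(.46,.15,.27),-np.pi/2)
look('w2',(.47,-.26,.27),-np.pi/2)
print(bot.read_clock())
for n in('w1','w2'):
    cv2.imwrite(f'pics/{n}b.png',cv2.resize(cv2.imread(f'pics/{n}.png'),(800,600),interpolation=cv2.INTER_CUBIC))
E
```

```text
3.6917
```

View pics/w1b.png

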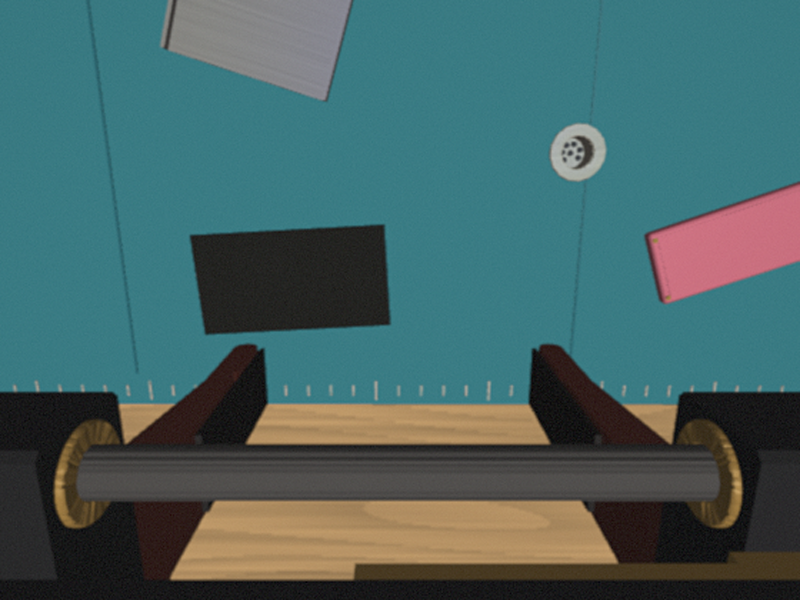

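View pics/w2b.png

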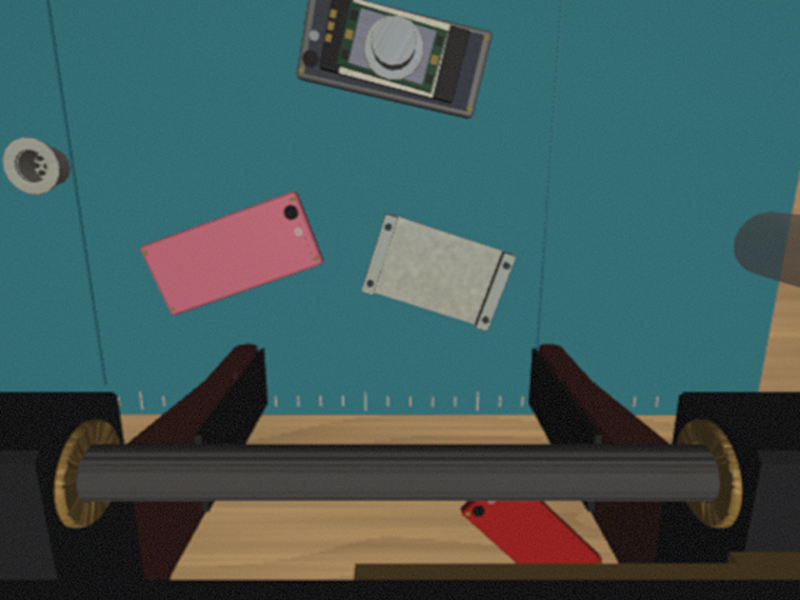

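w1 confirms the plain cup at (578,152) holds screws. Pad corners are at (191,236), (384,225), (390,324) and (206,333). In w2 the jig's corners are at (388,214), (515,254), (487,329) and (363,291). The tray and pile are cut off at the top, so I'm looking again from further out, with one picture of each.

```bash
python3 - <<'E'
from h import *
look('w3',(.56,-.26,.22),-np.pi/2)
look('w4',(.56,.22,.22),-np.pi/2)
print(bot.read_clock())
for n in('w3','w4'):
    cv2.imwrite(f'pics/{n}b.png',cv2.resize(cv2.imread(f'pics/{n}.png')[:280,80:480],(800,560),interpolation=cv2.INTER_CUBIC))
E
```

```text
6.0333
```

View pics/w3b.png

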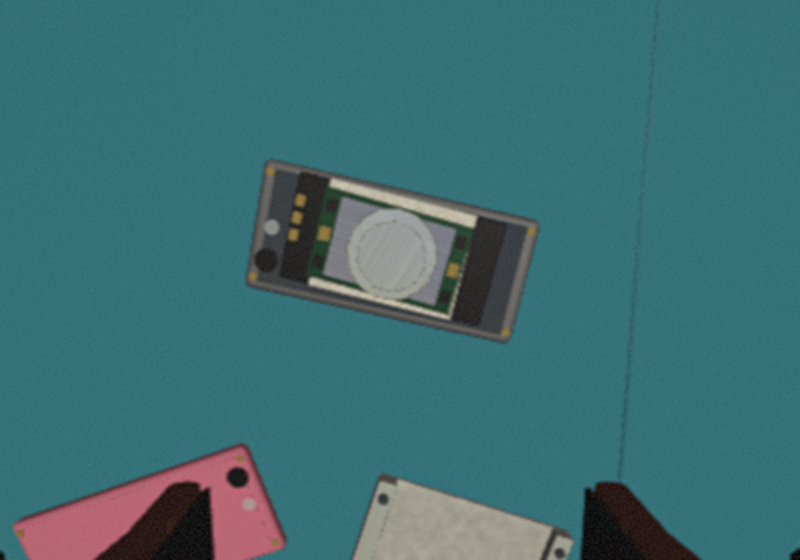

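View pics/w4b.png

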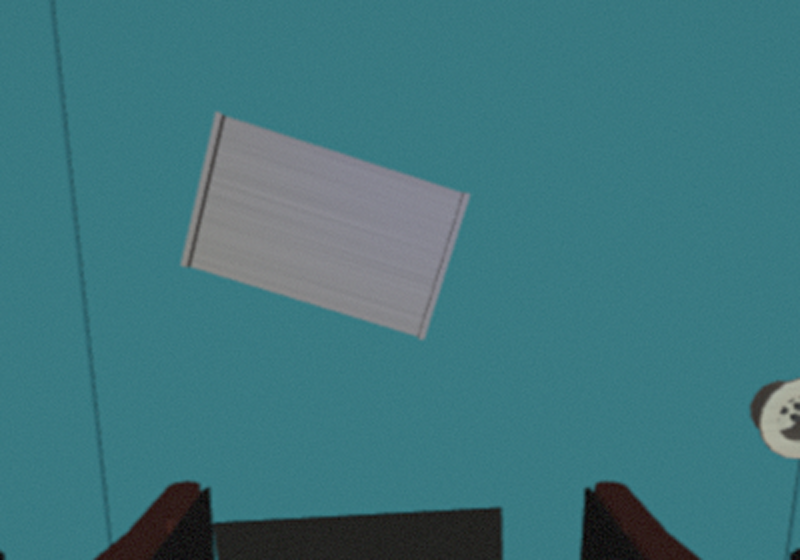

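w3 shows the pile undisturbed: shell corners (267,161), (538,221), (507,342), (248,285), and the cup at (392,254). w4 shows the tray floor, with corners (225,117), (463,193), (419,337), (190,267).

```bash
cat > est.py <<'E'
from h import *
L=lambda n:dict(np.load(f'pics/{n}.npz'))
def box(n,c,z,s=1/1.42857,o=(0,0)):
    p=plane(L(n),np.float64(c)*s+np.array(o),z)[:,:2]
    l=(p[1]+p[2]-p[0]-p[3])/2; w=(p[0]+p[1]-p[2]-p[3])/2
    return p.mean(0).round(4),round(np.arctan2(l[1],l[0])%np.pi,3),np.linalg.norm(l).round(4),np.linalg.norm(w).round(4)
C=dict(s=.5,o=(80,0))
E={'shell':box('w3',[(267,161),(538,221),(507,342),(248,285)],.015,**C),
'battery':box('w3',[(305,172),(506,224),(481,325),(281,277)],.024,**C),
'board':box('w3',[(330,187),(476,226),(453,315),(308,277)],.031,**C),
'tray':box('w4',[(225,117),(463,193),(419,337),(190,267)],.006,**C),
'pad':box('w1',[(191,236),(384,225),(390,324),(206,333)],.006),
'jig':box('w2',[(388,214),(515,254),(487,329),(363,291)],.017)}
cup=plane(L('w3'),[392/2+80,254/2],.036)[0,:2]; cuptop=plane(L('w3'),[393/2+80,254/2],.055)[0,:2]
screw=plane(L('w1'),[578.5*.7,152.5*.7],.028)[0,:2]
if __name__=='__main__':
    for k,v in E.items(): print(k,*v)
    print(cup,cuptop,screw)
E
python3 est.py
```

```text
shell [ 0.6161 -0.2571] 1.36 0.1321 0.0596
battery [ 0.6179 -0.2585] 1.334 0.098 0.0491
board [ 0.6174 -0.2576] 1.32 0.07 0.042
tray [0.6276 0.2532] 1.273 0.1204 0.0739
pad [0.4334 0.2366] 1.625 0.1577 0.0837
jig [ 0.4527 -0.2936] 1.266 0.1071 0.0659
[ 0.61669613 -0.25764358] [ 0.61733082 -0.25818039] [0.53609309 0.01458537]
```

```bash
cat >> h.py <<'E'
def pick(xy,z,a,f,up=.10):
    q=list(down(a)); bot.movep([*xy,z+up],q); bot.move_straight([*xy,z+.025],velocity=.25); bot.move_straight([*xy,z],velocity=.08)
    bot.grab(f); print('width',bot.read_grip_width(),'F',bot.read_gripper_force())
    bot.move_straight([*xy,z+.02],velocity=.06); bot.move_straight([*xy,z+up],velocity=.2)
def put(xy,z,a,up=.10):
    q=list(down(a)); bot.movep([*xy,z+up],q); print('held',bot.read_grip_width())
    bot.move_straight([*xy,z+.015],velocity=.2); bot.move_straight([*xy,z+.0007],velocity=.03)
    print('ft',bot.read_ft_force().round(2)); bot.dwell(.2); bot.gripper_open(); bot.dwell(.2)
    bot.move_straight([*xy,z+.03],velocity=.08); bot.move_straight([*xy,z+up],velocity=.25); print('t',bot.read_clock())
E
python3 - <<'E'
from h import *
from est import *
H=np.pi/2; a=E['board'][1]-H
pick((cup+cuptop)/2,.041,a,15)
put(screw,.036,a)
m,im=look('w5',(.47,-.03,.22),-H)
m,im2=look('w6',(.56,-.26,.22),-H)
b=cv2.resize(np.hstack([im[:280,80:480],im2[:280,80:480]]),(800,280))
cv2.imwrite('pics/w56.png',b);print(bot.read_clock())
E
```

```text
width 0.029997187259880903 F 15.000035902485251
held 0.02998172938193561
ft [-0.25 -0.54  0.44]
t 15.3667
17.5667
```

View pics/w56.png

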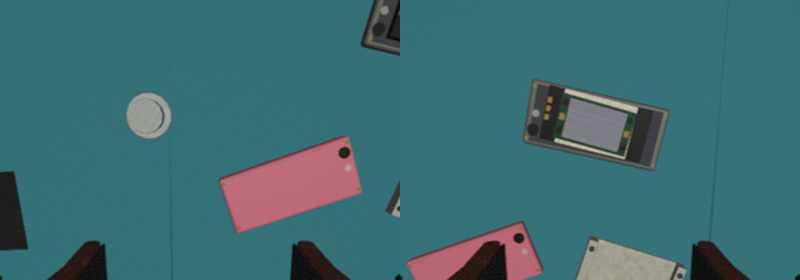

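The left half shows the cover on the screw cup at (149,116), with only one flange outline visible. The right half shows the rest of the pile unchanged, so I'm moving on to the board and battery.

```bash
python3 - <<'E'
from h import *
from est import *
H=np.pi/2; g=lambda k:(E[k][0],E[k][1]-H)
p,a=g('board'); pick(p,.0258,a,20)
t,b=g('jig'); put(t,.0078,b)
m,im=look('w7',(.54,-.26,.22),-H)
p,a=g('battery'); pick(p,.0168,a,20)
t,b=g('tray'); put(t,.0078,b)
m,im2=look('w8',(.56,.22,.22),-H)
m,im3=look('w9',(.54,-.26,.22),-H)
cv2.imwrite('pics/w789.png',np.hstack([i[:300,150:415] for i in (im,im2,im3)]));print(bot.read_clock())
E
```

```text
width 0.04168974229335595 F 19.94310200214386
held 0.04176667025561426
ft [ 0.13 -0.25 -0.55]
t 25.575
width 0.050403068624690926 F 19.997920095920563
held 0.049426777681946844
ft [-0.16  0.01  0.08]
t 35.8333
38.8333
```

View pics/w789.png

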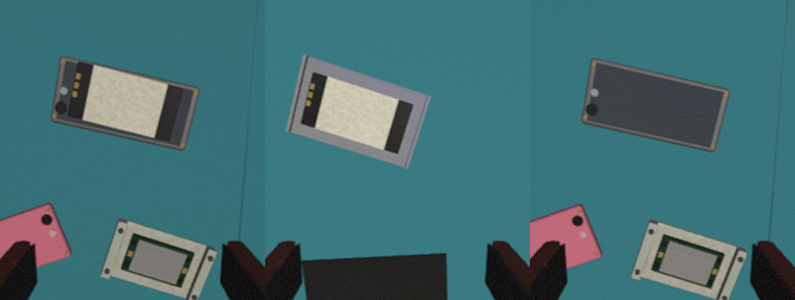

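The board is in the jig at (158,258) and the battery is in the tray at (357,113), both centred. In w9 the shell's corners are (591,59), (729,91), (715,151) and (583,122), so I'm measuring it again there before picking it up.

```bash
python3 - <<'E'
from h import *
from est import *
H=np.pi/2
s=box('w9',[(591,59),(729,91),(715,151),(583,122)],.015,s=1,o=(-380,0)); print(s)
pick(s[0],.0048,s[1]-H,25)
put(E['pad'][0],.0078,E['pad'][1]-H)
m,im=look('w10',(.45,.15,.27),-H)
m,im2=look('w11',(.45,-.26,.27),-H)
bot.movej([1.263,.423,1.63,0,1.089,-.019])
sd=cams.camera('side')
def c(i,x,y,w,h,k): return cv2.resize(i[y:y+h,x:x+w],(w*k,h*k),interpolation=cv2.INTER_CUBIC)
x,y=proj(cams.camera_model('side'),[*screw,.03])[0].astype(int)
cv2.imwrite('pics/fin.png',np.vstack([np.hstack([im[:300,:400],im2[:300,160:560]]),np.hstack([c(sd,x-33,y-20,66,40,6),c(sd,140,100,200,120,2)])[:, :800] if False else np.hstack([c(sd,x-33,y-25,66,50,6)[:,:400],np.zeros((300,404,3),np.uint8)])]) );print(bot.read_clock())
E
```

```text
(array([ 0.6158, -0.2572]), np.float64(1.357), np.float64(0.1332), np.float64(0.0581))
width 0.06152978108493039 F 25.000024437904358
held 0.06179977627308445
ft [ 0.02 -0.   -0.75]
t 47.55
53.675
```

View pics/fin.png

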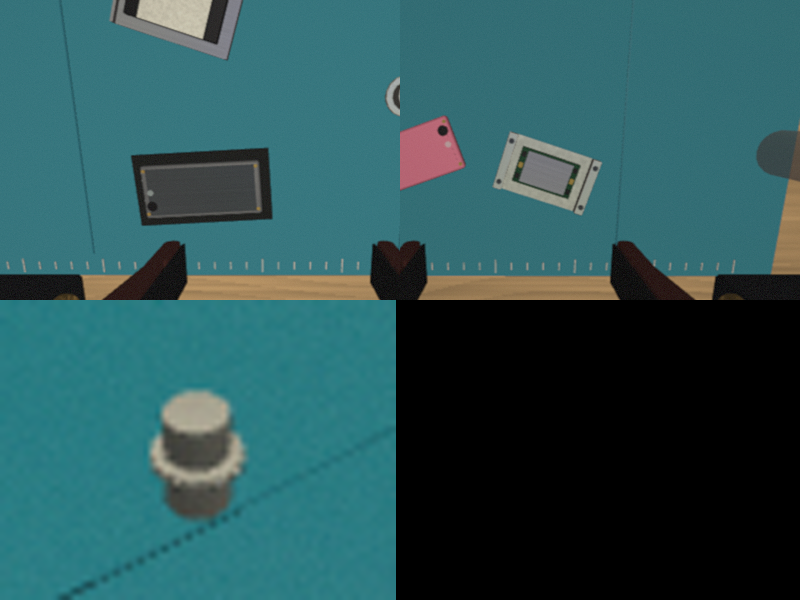

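The shell is centred on the pad at (201,189) and the board is in its jig at (547,172). In the side crop the cups are stacked level, flanges aligned, at (197,455). The arm is clear of everything.

```bash
python3 -c "
from cell import bot
print(bot.sign_off())"
```

```text
the job is handed in; nothing more can be done
None
```

I handed the job in at about 54 s: the screw cup is capped level, and the board, battery and casing lie in the jig, the tray and on the pad; the final pictures looked right, but the sign-off returned no verdict.

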